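# Tip a battery pack into its docking charger

### The job

Put the standing battery pack on charge: slide it across the desk until its foot stands square against the charger's low front sill, then push high on its back so that it tips over the sill and lies down on the charger's bed between the cheeks; ease it over, do not throw it. Then push it along the bed, firmly but without forcing it against the end, until the spring catch pops up behind it, and leave it there. Do not disturb the slide box, the oil bottle or the blue bin.

Things in the scene. Friction and masses are not known exactly. Their poses are not given: they have to be found in the camera images.
- battery: grey battery pack, block 84 (its x) x 110 (y) x 108 mm (z), 0.55-0.85 kg, edges rounded 3 mm, standing on its foot on the desk; too thick to grip. Origin: centre of the foot. z: up, to the end with brass contacts. x: to the face that will lie on the bed. Its back, to be pushed, is at x = -42 mm (paper plate, five dots). At the start x points into the charger within 0.2 rad.
- battery_back (a point): middle of the pack's back, 54 mm above its foot. Sliding, the pack drags with 3 to 6 N. Pushed 90 mm up while against the sill it starts to tip at 2.5 to 5 N; its foot's front edge slips back a few mm as it leans on the sill's top edge, and it goes over of itself at about 45 to 50 degrees. It then lies back upwards, its z along the dock's x, its foot hanging 15 to 30 mm out over the sill.
- dock: white docking charger fixed to the desk, 160 x 150 mm. Origin on the desk under the middle of the sill's front face; x level, into the charger (the way to push), y left, z up. The sill is the base's front face (x = 0), 10 mm high; the flat bed is its top. Cheeks at x = 22 to 122 mm, inner faces y = +-59.5 mm (pack play 4.5 mm a side), 14 mm above the bed; lips flare out up to 38 mm above the desk.
- tower_face (a point): middle of the face of the end tower at the bed's far end, dock x = 122.5 mm, 46 mm above the desk (tower 78 mm high). In it a sprung contact block stands out 6 mm and yields at 1 N, flush at 3 N. The pack is home when its foot face (its origin) is at dock x = 12 to 14.5 mm; there the tower stops it dead. Getting it there takes about 7 to 18 N in all.
- catch (a joint): black sprung catch, a tongue 8 mm long (dock x = 4 to 12 mm), 40 mm wide, in the middle of the bed just behind the sill. 0 = up, 6 mm proud of the bed; 0.006 = pressed flush by the pack lying on it (1 to 3 N). It snaps up to 0 behind the foot of the pack once the pack is home, and keeps it there.
- catch_top (a point): centre of the top of the catch, 16 mm above the desk when up
- slide_box: closed white box of microscope slides, 98 x 83 x 34 mm, loose bystander; origin under its centre
- oil_bottle: small amber immersion-oil bottle, 32 mm across, 75 mm tall, loose bystander beside the charger; origin under its centre
- bin: open blue bin, 150 x 100 x 55 mm, loose bystander; origin under its centre
There are look-alikes about, which are no part of the job. Several things have the shape of the battery; the one meant has the colours described above.

How it is judged (in metres and radians):
On the way, in this order (a step that is already met when the one before it is completed fails the run):
1. the pack stands upright with its foot square against the sill (within 3 mm, 0.05 rad), between the lines of the cheeks (x of battery in the frame of dock above -0.045 m and angle between battery's own z axis and vertical below 0.06 rad and angle between the x axis of battery and the x axis of dock, either way round below 0.05 rad and y of battery in the frame of dock between -0.009 and 0.009 m), for 0.05 s.
2. the pack lies on the bed, back upwards, at rest (angle between the z axis of battery and the x axis of dock, either way round below 0.06 rad and angle between battery's own x axis and vertical above 3.06 rad and linear speed of battery below 0.05 m/s), for 0.1 s.
At the end, for the whole second after the job is handed in: the pack lies flat on the bed between the cheeks, back upwards and contacts against the tower (within 0.06 rad), its foot past the catch (at least 11 mm inside the sill), the catch up (within 1.5 mm), all at rest (angle between the z axis of battery and the x axis of dock, either way round below 0.06 rad and angle between battery's own x axis and vertical above 3.06 rad and x of battery in the frame of dock above 0.011 m and y of battery in the frame of dock between -0.007 and 0.007 m and value of joint catch below 0.0015 m and linear speed of battery below 0.01 m/s); the robot touches nothing.
It fails at once if the pack is pushed with more than 25 N (contact force between any of the arm, the fingers and battery above 25 N).
It fails at once if the pack is thrown over (turns faster than 9 rad/s; falling of itself it reaches 7) (angular speed of battery above 9 rad/s).
It fails at once if the slide box is moved more than 15 mm (distance of slide_box from where it was at the start of the episode above 0.015 m).
It fails at once if the oil bottle is moved more than 15 mm (distance of oil_bottle from where it was at the start of the episode above 0.015 m).
It fails at once if the bin is moved more than 15 mm (distance of bin from where it was at the start of the episode above 0.015 m).
It also fails if it takes over 72 s, if anything falls off the work surface, if the arm or the gripper's body presses on something with over 40 N, if the wrist force passes 120 N, or if a joint passes its speed limit or range.

### The arm

A 6-joint arm with a two-finger parallel gripper is mounted at the origin on the work surface. World frame = base frame: x ahead of the robot, y to its left, z up, the work surface at z = 0. Lengths are in mm, angles in rad, forces in N, time in s.
With the tool pointing down it reaches from about 150 to 775 mm from the base axis. Payload 6.1 kg.
Tool frame: the origin (TCP) lies at the centre of the arm's flange, where the gripper is bolted on; the fingertips stand 173 mm ahead of it and the grasp point (between the pads) lies 155 mm ahead of it; y points along the fingers, z is the direction in which the jaws open and shut, and the axes are right-handed (so a half turn about y gives the same grasp; the last joint's range is limited). The gripper opens to 85 mm and grips with 20 to 120 N. Pads are 22 mm wide; open, the fingers measure 114 mm over their backs; the gripper's body (76 mm by 85 mm) begins 54 mm behind the grasp point. The pads swing forward as they close: fully open they stand 13 mm farther back than shut.
Start: joints at [1.192, 0.126, -0.04, 1.405, 0, 1.571], TCP at [194.141, 487.769, 404.695] pointing down, gripper open.
Joint ranges: [-2.72, 2.72], [-0.95, 1.95], [-1.27, 1.35], [-1.78, 2.02], [-1.46, 1.47], [-3.14, 3.14]. Speed limits (rad/s): [2.39, 2.39, 3.01, 3.14, 3.14, 3.14].

### API

Orientations are given as a unit quaternion [x, y, z, w].
In Python, from bench import monitor, cams, ticket, finder gives the robot as it stands.
- The arm moves only by the tool play_rows, never from a script. Its argument "rows" is a list of rows, each a list of 7 numbers: the opening, from 0 (shut) to 1 (fully open), then the shift along the tool's x, y, z in cm, then the turn, a rotation vector about the tool's x, y, z in rad. In form: [[claw, tx, ty, tz, ax, ay, az], ...]. A call has 1 to 12 rows; each row is the pose to reach, as a shift and turn from the pose commanded when the call began, along the tool's axes at that moment; what a row does not reach only later rows make up. A row lasts 1/10 s, in which the tool goes at most 50 mm and 8.59 degrees, less where a joint would pass 70% of its speed; a pose out of reach is approached as far as the arm can. A call with a gripper value outside its range is refused whole. The fingers move at their own pace and stop on an object; the grip force is fixed at half the most. Time passes only in rows, so rows that repeat a pose let the fingers close. It gives the time, the measured TCP pose, the force and the opening at its end, in the units of the state.
- monitor.state(): the state, without advancing time (a new reading comes with each control period).
- cams.snapshot(name): name is "scene" or "top" or "wrist"; returns the picture (400x640x3 uint8, blue, green, red); there is no depth.
- cams.camera_params(name): a dict with "fx", "fy", "cx", "cy" (pixels), "dist_coeffs" ([k1, k2, p1, p2, k3] as OpenCV has them; the pictures are not rectified), "rvec" (rotation vector, rad) and "tvec" (3), from world to camera coordinates, as OpenCV has them. Camera axes: x right, y down, z forward; pixel columns grow to the right and rows downward; lengths in mm; the calibration is good to about 2 mm. A picture is of the moment at which its call begins: read the wrist's pose just before it. camera_params takes no time and is no camera call; for the wrist camera it gives the pose at the moment of the call.
- ticket.sign_off(): hands the job in, once; it reports no verdict.
Trained networks look in the newest picture that a camera, given by its name, has taken for a name from the list of things; names that differ only in an ending like _2 or _b are one class to them, and where a whole thing is asked for, a point or a joint stands for the part that bears it (a point fixed in the world has none). Each returns a list of dicts, best first, with "score" (0 to 1); they miss things now and then, are a little off and sometimes report something else, mostly with a low value. They report only what shows in the picture. A call takes as long as a camera call. They do not tell look-alikes from the thing itself.
- finder.cut_out(query, camera): "mask" (400x640 bool, what is visible of it) and "position" ([column, row] in pixels, amid what is visible of it).
- finder.place_of(query, camera): "position" ([column, row] in pixels: a listed point, or the origin of a listed thing).
The state is a dict: "time": time; "joint_pos": joint angles; "joint_velocities": joint speeds; "joint_efforts": joint torques, N m; "eef_pos": TCP position; "ee_rot": TCP orientation; "contact_force": force on the tool from outside, world axes, zero at the start; "wrist_torque": the same for the moment, N m; "width": finger opening in mm.
Only numpy, scipy, OpenCV 4.12 (cv2) and the standard library are available. Lean on these libraries where they do the work, as an engineer would, in place of code of your own. Each camera call takes 0.05 s, during which the arm holds its last target. There are 200 camera calls.

## Working session

There is one attempt and no reset: what is moved stays moved. The work goes in short steps, Python scripts to look and compute and a tool call to move; the robot and the scene stay as the last step left them, time stands still between calls to the robot, and variables do not carry over. Pictures are saved under pics/ and viewed, about 8 in all and at most 12, crops included, and the job is handed in when it is done.

Besides the shell and the picture viewer there is one more tool, called after "Emit:" as a command line: name --pt "numbers of a row" for each row, then --argument value for the rest. play_rows: Moves the arm, as the interface text tells. Its arguments: {"type":"object","properties":{"rows":{"type":"array","items":{"type":"array","items":{"type":"number"}}}},"required":["rows"]}

```bash
mkdir -p pics; ls; python3 - <<'E'
from bench import monitor,cams,finder
import cv2,numpy as np
print(monitor.state())
ims=[]
for c in ["scene","top"]:
    im=cams.snapshot(c);cv2.imwrite(f"pics/{c}0.png",im)
    p=cams.camera_params(c);print(c,p)
    for q in ["battery","battery_back","dock","tower_face","catch_top","slide_box","oil_bottle","bin"]:
        print(q,[(np.round(r["position"]).astype(int).tolist(),round(r["score"],2)) for r in finder.place_of(q,c)][:5])
E
```

```text
pics
{'time': 0.0, 'joint_pos': array([ 1.19202078e+00,  1.26419294e-01, -4.06187913e-02,  1.40537769e+00,
        2.13018783e-05,  1.57079876e+00]), 'joint_velocities': array([ 0.00128851,  0.00145541, -0.00165514, -0.00039818,  0.0004322 ,
       -0.00062529]), 'joint_efforts': array([ 1.56170823e-03, -4.35913467e+01,  3.52924204e+01,  1.74487056e-02,
        2.38261246e-04,  1.77222887e-05]), 'eef_pos': array([194.08978032, 487.67760727, 403.90267908]), 'ee_rot': array([ 0.695024  , -0.13323425,  0.13300389, -0.69390219]), 'contact_force': array([ 0.62444881, -0.78520442,  0.53948448]), 'wrist_torque': array([-0.02526886, -0.00891432,  0.03810378]), 'width': 85.63391828581568}
scene {'fx': 361.74011674508125, 'fy': 361.74011674508125, 'cx': 318.2813859997505, 'cy': 205.32596796018288, 'dist_coeffs': array([0.0075124, 0.       , 0.       , 0.       , 0.       ]), 'rvec': array([ 0.85972112,  2.40723748, -1.22599906]), 'tvec': array([ 478.29830958, -196.96873596, 1477.89053916])}
battery [([313, 192], 0.93), ([255, 192], 0.88)]
battery_back [([310, 176], 0.66), ([265, 179], 0.65)]
dock [([318, 205], 0.91), ([319, 203], 0.49)]
tower_face [([335, 218], 0.97)]
catch_top [([318, 204], 0.56)]
slide_box [([269, 159], 0.7), ([288, 235], 0.34)]
oil_bottle []
bin [([439, 299], 0.86)]
top {'fx': 424.27432203958074, 'fy': 424.27432203958074, 'cx': 315.7360441434966, 'cy': 192.31921932138528, 'dist_coeffs': array([-0.10802157,  0.        ,  0.        ,  0.        ,  0.        ]), 'rvec': array([ 2.12689875, -2.1857757 ,  0.12497918]), 'tvec': array([  14.12541217,  625.78181782, 1129.29951957])}
battery [([403, 158], 0.91), ([357, 218], 0.63)]
battery_back [([395, 170], 0.87), ([323, 205], 0.47)]
dock [([331, 206], 0.74)]
tower_face [([286, 195], 0.92)]
catch_top [([323, 206], 0.52), ([468, 228], 0.18)]
slide_box [([466, 225], 0.92)]
oil_bottle [([309, 152], 0.53)]
bin [([160, 209], 0.79)]
```

View pics/scene0.png

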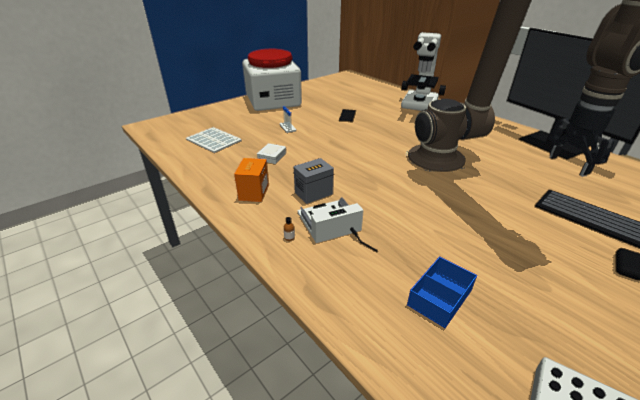

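View pics/top0.png

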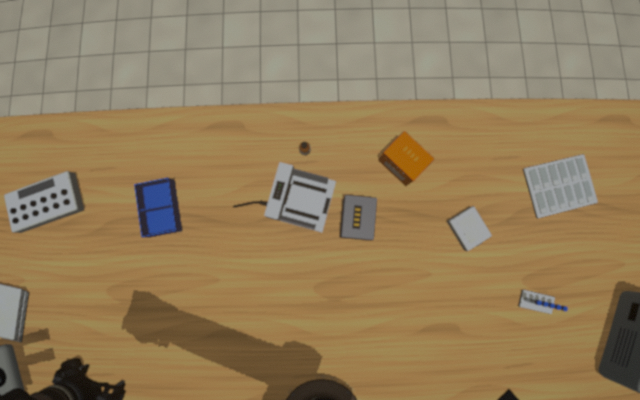

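```bash
cat > h.py <<'E'
from bench import monitor,cams,finder
import cv2,numpy as np
from scipy.spatial.transform import Rotation as R
def proj(P,c):
    p=c if isinstance(c,dict) else cams.camera_params(c)
    K=np.array([[p["fx"],0,p["cx"]],[0,p["fy"],p["cy"]],[0,0,1]])
    return cv2.projectPoints(np.float64(P).reshape(-1,1,3),p["rvec"],p["tvec"],K,p["dist_coeffs"])[0][:,0]
def ray(px,c,z):
    p=c if isinstance(c,dict) else cams.camera_params(c)
    K=np.array([[p["fx"],0,p["cx"]],[0,p["fy"],p["cy"]],[0,0,1]])
    u=cv2.undistortPoints(np.float64(px).reshape(-1,1,2),K,p["dist_coeffs"])[:,0]
    M=cv2.Rodrigues(np.float64(p["rvec"]))[0]; o=-M.T@np.ravel(p["tvec"])
    d=np.c_[u,np.ones(len(u))]@M
    return o+d*((z-o[2])/d[:,2])[:,None]
E
python3 - <<'E'
from h import *
np.set_printoptions(precision=1,suppress=True)
for q,px,z in [("bat top c",(358,217),108),("orange",(407,157),108),("box",(469,228),34),("bottle",(305,148),70),("bin",(158,208),30),("tower face",(286,195),46),("catch",(323,206),16),("corner",(335,177),38),("c2",(325,231),38)]:
    print(q,ray(px,"top",z))
s=monitor.state();print(R.from_quat(s["ee_rot"]).as_matrix())
p=cams.camera_params("wrist");M=cv2.Rodrigues(p["rvec"])[0];print("wcam pos",-M.T@p["tvec"],"M",M,p["fx"],p["cx"],p["cy"])
# refine fits from colour contour in top
im=cv2.imread("pics/top0.png");cv2.imwrite("pics/c1.png",cv2.resize(im[150:250,250:450],None,fx=4,fy=4,interpolation=cv2.INTER_CUBIC))
E
```

```text
bat top c [[ 550.6 -110.   108. ]]
orange [[ 704.1 -245.   108. ]]
box [[ 515.2 -424.3   34. ]]
bottle [[743.9  22.8  70. ]]
bin [[594.8 441.1  30. ]]
tower face [[619.8  78.4  46. ]]
catch [[589.6 -22.1  16. ]]
corner [[667.1 -57.3  38. ]]
c2 [[519.2 -25.3  38. ]]
[[ 0.9  0.   0.4]
 [-0.4 -0.   0.9]
 [ 0.  -1.  -0. ]]
wcam pos [121.7 515.5 373.5] M [[ 0.4  0.9  0. ]
 [ 0.9 -0.4  0.3]
 [ 0.3 -0.1 -1. ]] 314.20077776995726 314.3678193983004 195.8469389084543
```

View pics/c1.png

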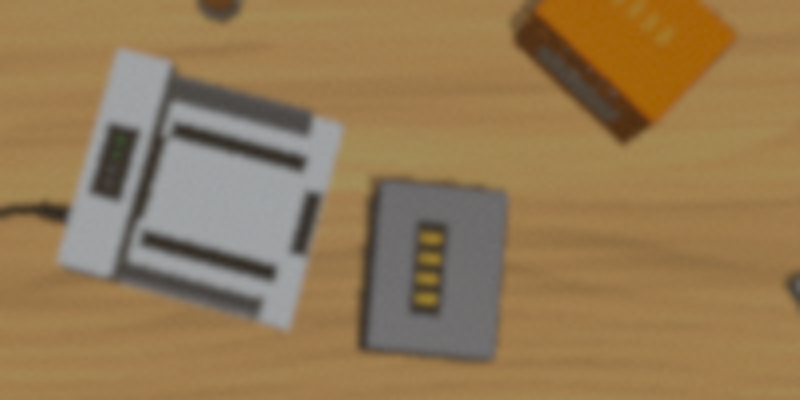

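```bash
python3 - <<'E'
from h import *
np.set_printoptions(precision=1,suppress=True)
f=lambda L:np.array([250,150])+np.array(L)/4
D=ray(f([(345,123),(291,330)]),"top",10);B=ray(f([(375,180),(508,191),(494,359),(362,351)]),"top",108)
print(D,np.linalg.norm(D[0]-D[1]));v=D[0]-D[1];yaw_d=np.arctan2(v[1],v[0])+np.pi   # dock x = v rotated +90 if y dock = -... 
ex=np.array([-v[1],v[0]])/np.linalg.norm(v[:2]);ey=np.array([-ex[1],ex[0]]);o=D.mean(0)[:2]
print("dock",o,np.arctan2(ex[1],ex[0]))
b=B.mean(0)[:2];fx=B[[0,3]].mean(0)-B[[1,2]].mean(0);print(B);print("bat",b,np.arctan2(fx[1],fx[0]),"in dock",(b-o)@ex,(b-o)@ey, np.linalg.norm(fx),np.linalg.norm(B[0]-B[3]))
T=[(619.8,78.4),(589.6,-22.1)]
for t in T: print((np.array(t)-o)@ex,(np.array(t)-o)@ey)
s=monitor.state();Rt=R.from_quat(s["ee_rot"]).as_matrix()
p=cams.camera_params("wrist");M=cv2.Rodrigues(p["rvec"])[0];c=-M.T@p["tvec"]
print("cam in tool",Rt.T@(c-s["eef_pos"]),"axes cols in tool",Rt.T@M.T)
E
```

```text
[[660.7 -61.7  10. ]
 [516.  -19.4  10. ]] 150.73517175672535
dock [588.3 -40.5] 1.2860728033111886
[[ 608.4  -75.4  108. ]
 [ 598.9 -161.1  108. ]
 [ 491.2 -147.5  108. ]
 [ 498.8  -63.3  108. ]]
bat [ 549.3 -111.8] 1.4704930835348622 in dock -79.35839117688134 17.398494061056027 85.40700459149924 110.30332433708851
122.99860945586171 3.2014621680262954
18.061862917439893 3.955932797682629
cam in tool [-77.6  31.2  -1. ] axes cols in tool [[ 0.   1.   0.3]
 [-0.  -0.3  1. ]
 [ 1.  -0.   0. ]]
```

```bash
cat >> h.py <<'E'
DK=dict(o=np.array([588.3,-40.5]),yaw=1.286)
def tgt(dx,dy,ztip,psi,tilt=0,L=173):
    """tip at dock (dx,dy), height; psi: tool-x yaw rel. dock x; tilt>0: fingertips lead along tool -x... sign: rotation about tool z"""
    ex=np.array([np.cos(DK["yaw"]),np.sin(DK["yaw"])]);ey=np.array([-ex[1],ex[0]])
    a=DK["yaw"]+psi;X=np.array([np.cos(a),np.sin(a),0]);Y=np.array([0,0,-1.]);Z=np.cross(X,Y)
    Rm=np.c_[X,Y,Z]@R.from_rotvec([0,0,tilt]).as_matrix()
    p=np.r_[DK["o"]+dx*ex+dy*ey,ztip]-Rm[:,1]*L
    return p,Rm
def cmd(p,Rm,ref=None):
    s=monitor.state();R0=R.from_quat(s["ee_rot"]).as_matrix();p0=s["eef_pos"]
    if ref: p0,R0=ref
    return R0.T@(p-p0)/10, R.from_matrix(R0.T@Rm).as_rotvec()
def tip(L=173):
    s=monitor.state();R0=R.from_quat(s["ee_rot"]).as_matrix();t=s["eef_pos"]+R0[:,1]*L
    ex=np.array([np.cos(DK["yaw"]),np.sin(DK["yaw"])]);ey=np.array([-ex[1],ex[0]]);d=t[:2]-DK["o"]
    return np.r_[d@ex,d@ey,t[2]]
E
python3 - <<'E'
from h import *
np.set_printoptions(precision=3,suppress=True)
p,Rm=tgt(-79,120,232,-np.pi/2);print(p,*cmd(p,Rm))
E
```

```text
[450.938 -82.602 405.   ] [ 44.95   -0.027 -43.497] [ 0.    -0.094  0.   ]
```

Emit:
play_rows --pt "0.5 4 0 -4 0 -0.01 0" --pt "0.5 7.5 0 -7.2 0 -0.02 0" --pt "0.5 11 0 -10.5 0 -0.03 0" --pt "0.5 15 0 -14.5 0 -0.04 0" --pt "0.5 18.5 0 -18 0 -0.05 0" --pt "0.5 22 0 -21.5 0 -0.06 0" --pt "0.5 26 0 -25 0 -0.07 0" --pt "0.5 29.5 0 -28.5 0 -0.08 0" --pt "0.5 33 0 -32 0 -0.094 0" --pt "0.5 37 0 -36 0 -0.094 0" --pt "0.5 41 0 -40 0 -0.094 0" --pt "0.5 45 0 -43.5 0 -0.094 0"

```text
time: 2.1
eef_pos: [440.1, -61.7, 405.1]
ee_rot: [-0.7, 0.1, -0.101, 0.7]
contact_force: [1.4, 1.3, -1.2]
width: 42.6
```

Emit:
play_rows --pt "0.5 0 0 0 0 0 0" --pt "0.5 0 0 0 0 0 0" --pt "0.5 0 0 0 0 0 0"

```text
time: 2.4
eef_pos: [439.6, -58.9, 404.7]
ee_rot: [-0.7, 0.1, -0.1, 0.7]
contact_force: [-0.3, 0.5, 0.0]
width: 42.6
```

```bash
python3 - <<'E'
from h import *
np.set_printoptions(precision=3,suppress=True)
s=monitor.state();print(s["time"],tip(),s["contact_force"],s["width"],s["joint_pos"])
w=cams.camera_params("wrist");im=cams.snapshot("wrist");cv2.imwrite("pics/w1.png",im)
import pickle;pickle.dump(w,open("w1.pkl","wb"))
for q in ["battery","catch_top","tower_face","dock"]:
    print(q,[(np.round(r["position"]).astype(int).tolist(),round(r["score"],2)) for r in finder.place_of(q,"wrist")][:5])
E
```

```text
2.4 [-59.358 137.594 231.684] [-0.264  0.51   0.011] 42.59000192320782 [-0.133 -0.028 -0.202  1.397  0.     0.151]
battery [([297, 253], 0.91)]
catch_top [([70, 290], 0.74)]
tower_face [([467, 283], 0.63)]
dock []
```

View pics/w1.png

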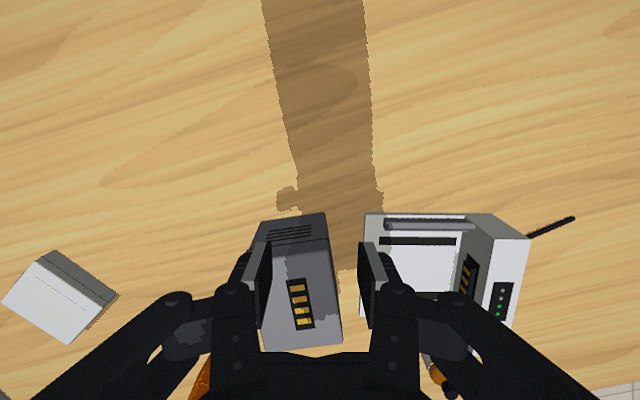

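```bash
python3 - <<'E'
from h import *
import pickle
np.set_printoptions(precision=0,suppress=True)
w=pickle.load(open("w1.pkl","rb"))
def dk(P,o=DK["o"],yaw=DK["yaw"]):
    P=np.float64(P);c,s=np.cos(yaw),np.sin(yaw);return np.c_[o[0]+c*P[:,0]-s*P[:,1],o[1]+s*P[:,0]+c*P[:,1],P[:,2]]
print("dock base z0",proj(dk([(0,75,0),(160,75,0)]),w),"z10",proj(dk([(0,75,10),(160,75,10),(0,-75,10)]),w),"lip",proj(dk([(22,75,38),(122,75,38)]),w),"tower top",proj(dk([(122.5,75,78),(160,75,78)]),w))
b=(549.3,-111.8);c=[(42,55),(42,-55),(-42,-55),(-42,55)]
for z in (0,108): print("bat",z,proj(dk([(*q,z) for q in c],b,1.4705),w))
im=cv2.imread("pics/w1.png");cv2.imwrite("pics/w1c.png",cv2.resize(im[195:355,230:540],None,fx=2.5,fy=2.5,interpolation=cv2.INTER_CUBIC))
E
```

```text
dock base z0 [[362. 213.]
 [488. 213.]] z10 [[363. 215.]
 [493. 216.]
 [358. 317.]] lip [[386. 224.]
 [473. 224.]] tower top [[492. 239.]
 [529. 239.]]
bat 0 [[324. 209.]
 [338. 284.]
 [278. 294.]
 [259. 221.]]
bat 108 [[327. 249.]
 [345. 343.]
 [266. 355.]
 [240. 264.]]
```

View pics/w1c.png

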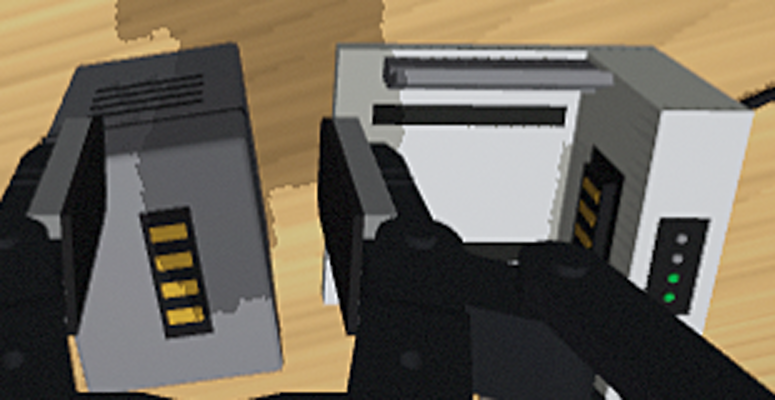

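```bash
python3 - <<'E'
from h import *
np.set_printoptions(precision=3,suppress=True)
p,Rm=tgt(-79,115,50,-np.pi/2,L=167);print(p,*cmd(p,Rm),tip(167))
p,Rm=tgt(-79,66,50,-np.pi/2,L=167);print(p,*cmd(p,Rm))
E
```

```text
[455.736 -84.007 217.   ] [ 2.245 18.797 -2.023] [-0.     0.002  0.001] [-58.826 137.505 237.965]
[502.763 -97.774 217.   ] [ 7.145 18.8   -2.033] [-0.     0.002  0.001]
```

Emit:
play_rows --pt "0.5 0.8 0 -2 0 0 0" --pt "0.5 2.2 3 -2 0 0 0" --pt "0.5 2.2 7 -2 0 0 0" --pt "0.5 2.2 11 -2 0 0 0" --pt "0.5 2.2 15 -2 0 0 0" --pt "0.5 2.2 17 -2 0 0 0" --pt "0.5 2.2 18.5 -2 0 0 0" --pt "0.5 2.2 18.8 -2 0 0 0" --pt "0.5 2.2 18.8 -2 0 0 0" --pt "0.5 2.2 18.8 -2 0 0 0"

```text
time: 3.65
eef_pos: [456.0, -84.6, 217.8]
ee_rot: [0.7, -0.1, 0.101, -0.7]
contact_force: [0.9, -0.9, 0.1]
width: 42.8
```

Emit:
play_rows --pt "0.5 0.4 0 0 0 0 0" --pt "0.5 0.8 0 0 0 0 0" --pt "0.5 1.2 0 0 0 0 0" --pt "0.5 1.6 0 0 0 0 0" --pt "0.5 2.0 0 0 0 0 0" --pt "0.5 2.4 0 0 0 0 0" --pt "0.5 2.8 0 0 0 0 0" --pt "0.5 3.2 0 0 0 0 0"

```text
time: 4.45
eef_pos: [485.3, -93.3, 216.4]
ee_rot: [-0.699, 0.101, -0.099, 0.7]
contact_force: [-6.8, 3.9, 5.1]
width: 42.9
```

```bash
python3 - <<'E'
from h import *
np.set_printoptions(precision=3,suppress=True)
s=monitor.state();print(s["time"],tip(167),s["contact_force"],s["width"])
E
```

```text
4.45 [-79.489  84.678  49.389] [-6.802  3.88   5.127] 42.91687032312059
```

Emit:
play_rows --pt "0.5 0.3 0 0 0 0 0" --pt "0.5 0.6 0 0 0 0 0" --pt "0.5 0.9 0 0 0 0 0" --pt "0.5 1.2 0 0 0 0 0" --pt "0.5 1.4 0 0 0 0 0" --pt "0.5 1.6 0 0 0 0 0" --pt "0.5 1.6 0 0 0 0 0"

```text
time: 5.15
eef_pos: [500.9, -98.0, 216.2]
ee_rot: [-0.7, 0.101, -0.099, 0.7]
contact_force: [-4.6, 3.4, 1.8]
width: 42.7
```

```bash
python3 - <<'E'
from h import *
np.set_printoptions(precision=3,suppress=True)
s=monitor.state();print(s["time"],tip(167),s["contact_force"],s["width"])
for c in ("top",):
    im=cams.snapshot(c);cv2.imwrite("pics/c2.png",cv2.resize(im[150:270,250:410],None,fx=5,fy=5,interpolation=cv2.INTER_CUBIC))
E
```

```text
5.15 [-79.597  68.219  49.224] [-4.556  3.378  1.84 ] 42.69857543165081
```

View pics/c2.png

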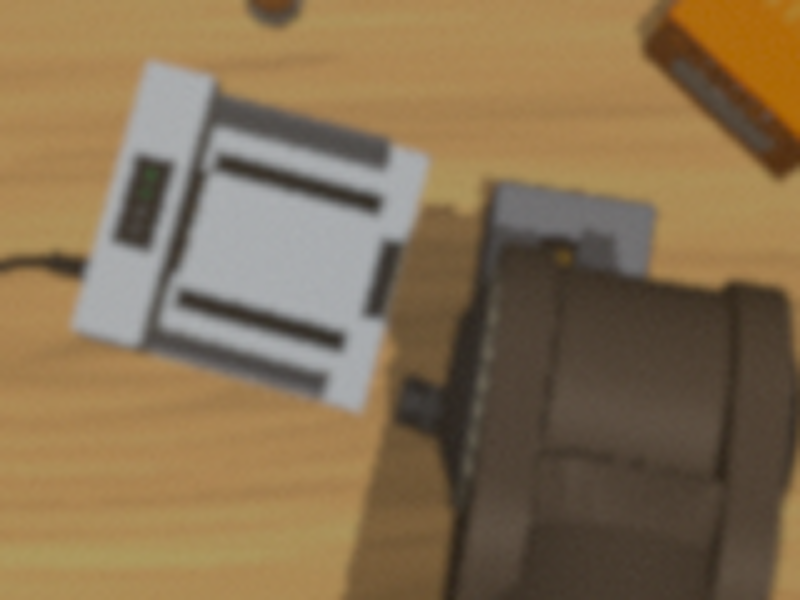

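```bash
python3 - <<'E'
from h import *
np.set_printoptions(precision=1,suppress=True)
B=ray(np.array([250,150])+np.array([(490,181),(655,205)])/5,"top",108)[:,:2]
D=ray(np.array([250,150])+np.array([(431,155),(364,412)])/5,"top",10)[:,:2]
y=DK["yaw"];M=np.array([[np.cos(y),np.sin(y)],[-np.sin(y),np.cos(y)]])
q=(B-DK["o"])@M.T;print(q,np.arctan2(*(q[0]-q[1])[::-1]),np.linalg.norm(q[0]-q[1]));print((D-DK["o"])@M.T)
E
```

```text
[[ -32.8  -54.1]
 [-118.6  -63.8]] 0.11161060995114509 86.3829191056512
[[ -0.1 -74.7]
 [ -0.1  75. ]]
```

Emit:
play_rows --pt "0.5 -1 0 0 0 0 0" --pt "0.5 -3 0 0 0 0 0" --pt "0.5 -5 -2 0 0 0 0" --pt "0.5 -5 -6 0 0 0.15 0" --pt "0.5 -5 -10 0 0 0.3 0" --pt "0.5 -5 -14 -3 0 0.45 0" --pt "0.5 -5 -15 -6 0 0.6 0" --pt "0.5 -3 -15 -9 0 0.75 0" --pt "0.5 0 -15 -11 0 0.9 0" --pt "0.5 3 -15 -12 0 1.05 0" --pt "0.5 6 -15 -12 0 1.2 0" --pt "0.5 7 -15 -12 0 1.35 0"

```text
time: 6.4
eef_pos: [536.7, -234.3, 365.9]
ee_rot: [0.482, -0.517, 0.518, -0.482]
contact_force: [-0.3, 0.5, -0.5]
width: 43.1
```

```bash
python3 - <<'E'
from h import *
np.set_printoptions(precision=3,suppress=True)
s=monitor.state();print(s["time"],tip(167),s["contact_force"],s["joint_pos"])
for z in (150,35):
  p,Rm=tgt(-180,-3,z,np.pi,0.5,L=167);print(p,*cmd(p,Rm))
E
```

```text
6.4 [-200.498   -4.933  198.902] [-0.311  0.462 -0.451] [-0.412  0.243  0.018  1.345 -0.     1.23 ]
[ 518.111 -290.931  296.556] [ 5.782  6.935 -1.449] [0.053 0.209 0.498]
[ 518.111 -290.931  181.556] [ 5.78  18.435 -1.452] [0.053 0.209 0.498]
```

Emit:
play_rows --pt "0.5 1.5 0 -0.4 0.013 0.05 0.12" --pt "0.5 3 1 -0.8 0.026 0.1 0.24" --pt "0.5 4.5 3 -1.2 0.04 0.15 0.36" --pt "0.5 5.8 5 -1.4 0.053 0.209 0.498" --pt "0.5 5.8 8 -1.4 0.053 0.209 0.498" --pt "0.5 5.8 11 -1.4 0.053 0.209 0.498" --pt "0.5 5.8 14 -1.4 0.053 0.209 0.498" --pt "0.5 5.8 16.5 -1.4 0.053 0.209 0.498" --pt "0.5 5.8 18 -1.4 0.053 0.209 0.498" --pt "0.5 5.8 18.4 -1.4 0.053 0.209 0.498" --pt "0.5 5.8 18.4 -1.4 0.053 0.209 0.498"

```text
time: 7.5
eef_pos: [517.3, -290.0, 182.8]
ee_rot: [-0.273, 0.652, -0.441, 0.552]
contact_force: [0.5, 0.5, -0.0]
width: 42.9
```

```bash
python3 - <<'E'
from h import *
np.set_printoptions(precision=3,suppress=True)
s=monitor.state();print(s["time"],tip(167),s["contact_force"],s["joint_pos"])
p,Rm=tgt(-180,-3,35,np.pi,0.5,L=167);print(p,*cmd(p,Rm))
p,Rm=tgt(-140,-3,35,np.pi,0.5,L=167);print(p,*cmd(p,Rm))
im=cams.snapshot("wrist");cv2.imwrite("pics/w2.png",im)
E
```

```text
7.5 [-179.37    -1.319   36.246] [ 0.5    0.484 -0.027] [-0.605  0.425 -0.182  1.139  0.471  1.202]
[ 518.111 -290.931  181.556] [0.115 0.079 0.099] [ 0.004  0.006 -0.   ]
[ 529.35  -252.543  181.556] [-3.395  1.996  0.129] [ 0.004  0.006 -0.   ]
```

View pics/w2.png

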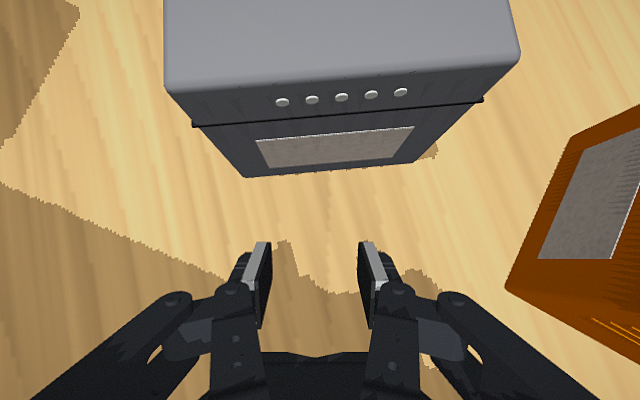

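```bash
python3 - <<'E'
from h import *
np.set_printoptions(precision=3,suppress=True)
B=ray([(247,177),(415,161),(505,292)],"wrist",1)[:,:2]
y=DK["yaw"];M=np.array([[np.cos(y),np.sin(y)],[-np.sin(y),np.cos(y)]])
q=(B-DK["o"])@M.T;print(q,np.arctan2(*(q[0]-q[1])[::-1])-np.pi/2,np.linalg.norm(q[0]-q[1]))
E
```

```text
[[-128.638   41.499]
 [-117.34   -64.923]
 [-196.991 -113.142]] 0.10576580253032009 107.02051026812455
```

Emit:
play_rows --pt "0.5 -1.2 0.66 0.3 0 0 0" --pt "0.5 -2.4 1.31 0.5 0 0 0" --pt "0.5 -3.1 1.7 0.5 0 0 0" --pt "0.5 -3.5 1.92 0.5 0 0 0" --pt "0.5 -3.9 2.13 0.5 0 0 0" --pt "0.5 -4.3 2.35 0.5 0 0 0" --pt "0.5 -4.7 2.57 0.5 0 0 0" --pt "0.5 -5.1 2.79 0.5 0 0 0" --pt "0.5 -5.1 2.79 0.5 0 0 0"

```text
time: 8.45
eef_pos: [537.9, -235.7, 183.0]
ee_rot: [-0.274, 0.652, -0.442, 0.552]
contact_force: [-3.4, -2.6, 2.2]
width: 42.5
```

```bash
python3 - <<'E'
from h import *
np.set_printoptions(precision=3,suppress=True)
s=monitor.state();print(s["time"],tip(167),s["contact_force"])
im=cams.snapshot("wrist");cv2.imwrite("pics/w3.png",im)
E
```

```text
8.45 [-121.637   -5.885   36.347] [-3.401 -2.627  2.175]
```

View pics/w3.png

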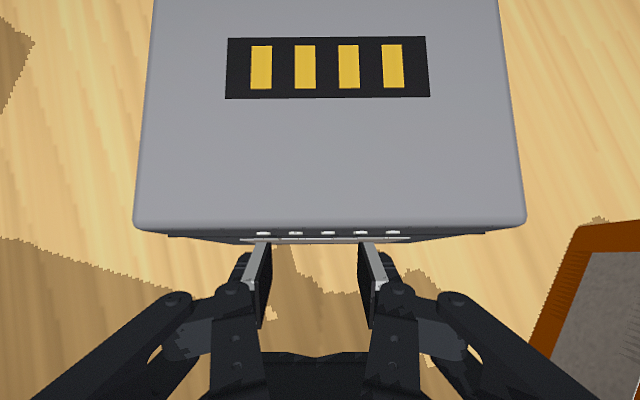

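```bash
cat >> h.py <<'E'
def dock(px,z,c="wrist"):
    y=DK["yaw"];M=np.array([[np.cos(y),np.sin(y)],[-np.sin(y),np.cos(y)]])
    return (ray(px,c,z)[:,:2]-DK["o"])@M.T
E
python3 - <<'E'
from h import *
np.set_printoptions(precision=3,suppress=True)
q=dock([(134,222),(526,216)],106);print(q,np.arctan2(*(q[0]-q[1])[::-1])-np.pi/2,np.linalg.norm(q[0]-q[1]))
E
```

```text
[[-110.885   44.337]
 [-108.448  -63.574]] 0.022578826415233566 107.93822379928565
```

Emit:
play_rows --pt "0.5 -0.26 0.14 -0.1 0 0 0" --pt "0.5 -0.53 0.29 -0.25 0 0 0" --pt "0.5 -0.8 0.43 -0.4 0 0 0" --pt "0.5 -1.05 0.58 -0.55 0 0 0" --pt "0.5 -1.32 0.72 -0.7 0 0 0" --pt "0.5 -1.32 0.72 -0.7 0 0 0"

```text
time: 9.1
eef_pos: [535.7, -219.3, 182.8]
ee_rot: [-0.273, 0.652, -0.442, 0.553]
contact_force: [0.3, -3.7, -0.5]
width: 42.6
```

```bash
python3 - <<'E'
from h import *
np.set_printoptions(precision=3,suppress=True)
s=monitor.state();print(s["time"],tip(167),s["contact_force"])
im=cams.snapshot("wrist");cv2.imwrite("pics/w4.png",im)
# top-back edge: find silhouettes of the pack at rows 150..215
g=cv2.GaussianBlur(im,(5,5),0).astype(int)
sat=g.max(2)-g.min(2)
for r in (150,180,200,210,215,220,225): 
    c=np.where(sat[r]<25)[0]; c=c[(c>60)&(c<600)]; print(r,c.min(),c.max())
m=finder.cut_out("battery","wrist");print([(round(k["score"],2),k["position"]) for k in m])
ys,xs=np.where(m[0]["mask"])
for r in (150,180,200,210,215,220,225): print(r,xs[ys==r].min(initial=999),xs[ys==r].max(initial=0))
E
```

```text
9.1 [-106.378    0.708   36.227] [ 0.284 -3.715 -0.467]
150 142 519
180 138 523
200 136 525
210 134 527
215 134 527
220 135 527
225 143 526
[(0.84, [605.3, 331.3]), (0.73, [330.4, 126.5])]
150 999 0
180 999 0
200 999 0
210 999 0
215 999 0
220 999 0
225 999 0
```

Emit:
play_rows --pt "0.5 -0.18 0.1 -0.05 0 0 0" --pt "0.5 -0.35 0.19 -0.1 0 0 0" --pt "0.5 -0.53 0.29 -0.15 0 0 0" --pt "0.5 -0.7 0.38 -0.2 0 0 0" --pt "0.5 -0.79 0.43 -0.2 0 0 0" --pt "0.5 -0.79 0.43 -0.2 0 0 0"

```text
time: 9.8
eef_pos: [536.0, -210.3, 182.8]
ee_rot: [-0.273, 0.652, -0.442, 0.552]
contact_force: [-0.1, -4.7, 2.4]
width: 42.3
```

Emit:
play_rows --pt "0.5 -0.09 0.05 0 0 0 0" --pt "0.5 -0.09 0.05 0 0 0 0"

```text
time: 10.0
eef_pos: [536.2, -209.4, 182.8]
ee_rot: [-0.273, 0.652, -0.442, 0.552]
contact_force: [0.0, -5.1, 1.2]
width: 43.1
```

Emit:
play_rows --pt "0.5 -0.09 0.05 0 0 0 0" --pt "0.5 -0.09 0.05 0 0 0 0"

```text
time: 10.2
eef_pos: [536.5, -208.4, 182.8]
ee_rot: [-0.273, 0.652, -0.442, 0.552]
contact_force: [0.2, -5.3, 1.6]
width: 42.8
```

```bash
python3 - <<'E'
from h import *
np.set_printoptions(precision=3,suppress=True)
s=monitor.state();print(s["time"],tip(167),s["contact_force"])
im=cams.snapshot("wrist");cv2.imwrite("pics/w5.png",im)
E
```

```text
10.2 [-95.844   3.116  36.172] [ 0.228 -5.32   1.637]
```

Emit:
play_rows --pt "0.5 -0.09 0.05 0 0 0 0" --pt "0.5 -0.09 0.05 0 0 0 0"

```text
time: 10.45
eef_pos: [536.7, -207.5, 182.8]
ee_rot: [-0.273, 0.652, -0.442, 0.552]
contact_force: [-1.8, -6.2, 2.5]
width: 42.7
```

Emit:
play_rows --pt "0.5 -0.09 0.05 0 0 0 0" --pt "0.5 -0.09 0.05 0 0 0 0"

```text
time: 10.65
eef_pos: [537.0, -206.4, 182.8]
ee_rot: [-0.274, 0.652, -0.442, 0.552]
contact_force: [-1.4, -5.1, 1.6]
width: 42.6
```

Emit:
play_rows --pt "0.5 -0.09 0.05 0 0 0 0" --pt "0.5 -0.09 0.05 0 0 0 0"

```text
time: 10.85
eef_pos: [537.3, -205.5, 182.8]
ee_rot: [-0.273, 0.652, -0.442, 0.552]
contact_force: [-0.9, -6.1, 1.2]
width: 42.6
```

```bash
python3 - <<'E'
from h import *
np.set_printoptions(precision=3,suppress=True)
s=monitor.state();print(s["time"],tip(167),s["contact_force"])
w=cams.snapshot("wrist");cv2.imwrite("pics/w6.png",w)
g=cv2.GaussianBlur(w,(5,5),0).astype(int);sat=g.max(2)-g.min(2)
for r in (60,150,200,215,225): 
    c=np.where(sat[r]<25)[0]; c=c[(c>60)&(c<600)]; print(r,c.min(),c.max())
im=cams.snapshot("top")
a=cv2.resize(im[150:250,250:410],None,fx=4,fy=4,interpolation=cv2.INTER_CUBIC)
cv2.imwrite("pics/v9.png",np.vstack([cv2.resize(a,(640,400))[:340],w[:260]]))
E
```

```text
10.85 [-92.805   3.199  36.153] [-0.882 -6.141  1.151]
60 150 507
150 140 518
200 135 525
215 133 527
225 135 525
```

View pics/v9.png

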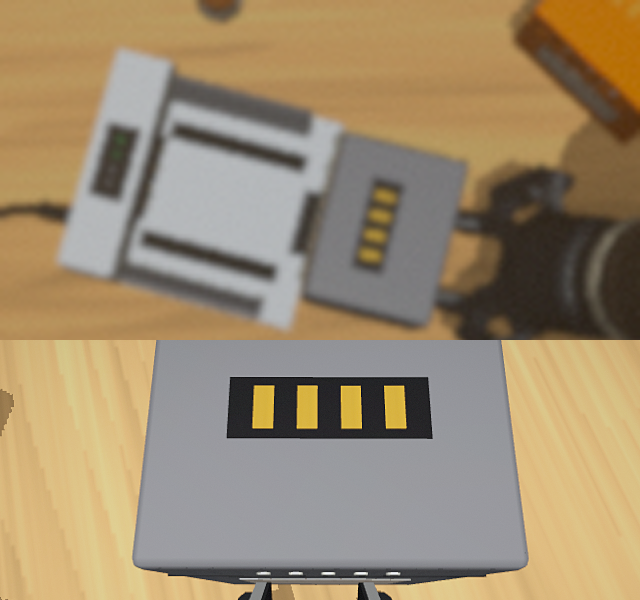

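```bash
python3 - <<'E'
from h import *
np.set_printoptions(precision=3,suppress=True)
q=dock(np.array([250,150])+np.array([(340,134),(468,160),(427,327),(304,294)])/4,108,"top");print(q,q.mean(0))
a=q[0]-q[3];b=q[1]-q[2];print(np.arctan2(a[0],-a[1]),np.arctan2(b[0],-b[1]))
q=dock([(133,218),(527,218)],106);print(q,np.arctan2(*(q[0]-q[1])[::-1])-np.pi/2)
E
```

```text
[[  1.557 -52.412]
 [-82.83  -57.047]
 [-83.478  54.14 ]
 [ -2.015  53.693]] [-41.691  -0.406]
0.03365202092640603 0.005828290883613647
[[-80.936  53.725]
 [-80.189 -54.57 ]] 0.006895495751907621
```

Emit:
play_rows --pt "0.5 -0.09 0.05 0 0 0 0" --pt "0.5 -0.09 0.05 0 0 0 0"

```text
time: 11.15
eef_pos: [537.5, -204.5, 182.8]
ee_rot: [-0.274, 0.652, -0.442, 0.552]
contact_force: [-1.8, -5.4, 1.7]
width: 42.7
```

Emit:
play_rows --pt "0.5 -0.09 0.05 0 0 0 0" --pt "0.5 -0.09 0.05 0 0 0 0"

```text
time: 11.35
eef_pos: [537.6, -204.0, 182.9]
ee_rot: [-0.274, 0.652, -0.442, 0.551]
contact_force: [-3.9, -9.4, 4.4]
width: 42.8
```

Emit:
play_rows --pt "0.5 -0.09 0.05 0 0 0 0" --pt "0.5 -0.09 0.05 0 0 0 0"

```text
time: 11.55
eef_pos: [537.6, -203.5, 183.0]
ee_rot: [-0.274, 0.652, -0.443, 0.551]
contact_force: [-5.7, -11.9, 5.1]
width: 42.5
```

Emit:
play_rows --pt "0.5 0.6 -0.33 0 0 0 0" --pt "0.5 1.32 -0.72 0 0 0 0" --pt "0.5 0.36 -2.5 0 0 0 0" --pt "0.5 -0.6 -4.2 0 0 0 0" --pt "0.5 -1.41 -5.72 0 0 0 0" --pt "0.5 -1.41 -5.72 0 0 0 0" --pt "0.5 -1.41 -5.72 0 0 0 0"

```text
time: 12.25
eef_pos: [534.1, -216.5, 239.1]
ee_rot: [-0.273, 0.652, -0.441, 0.552]
contact_force: [0.5, -0.1, -1.0]
width: 42.4
```

```bash
python3 - <<'E'
from h import *
np.set_printoptions(precision=3,suppress=True)
s=monitor.state();print(s["time"],tip(167),s["contact_force"])
im=cams.snapshot("top");a=cv2.resize(im[150:250,250:410],None,fx=5,fy=5,interpolation=cv2.INTER_CUBIC)
cv2.imwrite("pics/v10.png",a)
E
```

```text
12.25 [-104.077    3.3     92.522] [ 0.5   -0.138 -1.002]
```

View pics/v10.png

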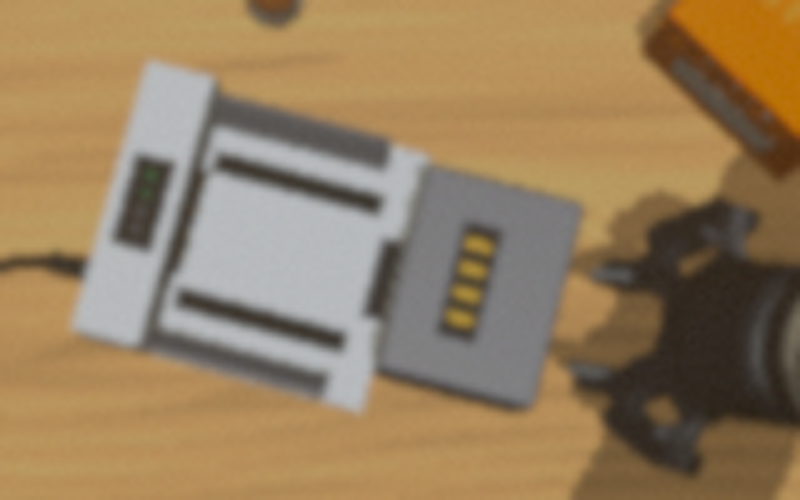

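Emit:
play_rows --pt "0.5 -0.4 0.22 0.3 0 0 0" --pt "0.5 -0.79 0.43 0.3 0 0 0" --pt "0.5 -1.3 0.32 0.3 0 0 0" --pt "0.5 -1.84 0.21 0.3 0 0 0" --pt "0.5 -2.37 0.14 0.3 0 0 0" --pt "0.5 -2.91 0.08 0.3 0 0 0" --pt "0.5 -2.91 0.08 0.3 0 0 0"

```text
time: 13.0
eef_pos: [544.3, -192.0, 253.6]
ee_rot: [-0.273, 0.652, -0.441, 0.553]
contact_force: [-0.9, -2.0, -0.5]
width: 42.8
```

```bash
python3 - <<'E'
from h import *
np.set_printoptions(precision=3,suppress=True)
s=monitor.state();print(s["time"],tip(167),s["contact_force"])
im=cams.snapshot("scene");cv2.imwrite("pics/v11.png",cv2.resize(im[130:250,240:400],None,fx=4,fy=4,interpolation=cv2.INTER_CUBIC))
E
```

```text
13.0 [-77.681   0.166 107.017] [-0.887 -2.039 -0.47 ]
```

View pics/v11.png

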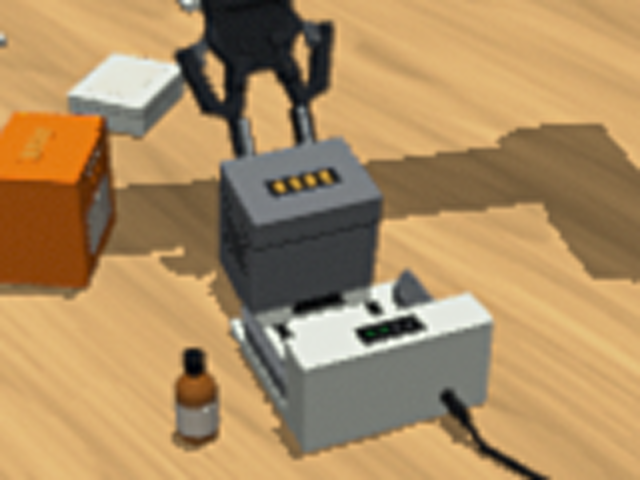

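Emit:
play_rows --pt "0.5 -0.5 -0.02 0 0 0 0" --pt "0.5 -1.07 -0.03 0 0 0 0" --pt "0.5 -1.6 0 0 0 0 0" --pt "0.5 -2.14 0.02 0 0 0 0" --pt "0.5 -2.68 0.09 0 0 0 0" --pt "0.5 -3.21 0.17 0 0 0 0" --pt "0.5 -3.73 0.29 0 0 0 0" --pt "0.5 -4.25 0.42 0 0 0 0" --pt "0.5 -4.25 0.42 0 0 0 0"

```text
time: 13.95
eef_pos: [555.5, -153.7, 270.5]
ee_rot: [-0.273, 0.652, -0.441, 0.553]
contact_force: [0.3, -4.0, 5.7]
width: 42.7
```

```bash
python3 - <<'E'
from h import *
np.set_printoptions(precision=3,suppress=True)
s=monitor.state();print(s["time"],tip(167),s["contact_force"])
E
```

```text
13.95 [-37.685   0.09  123.993] [ 0.287 -3.971  5.697]
```

Emit:
play_rows --pt "0.5 -0.6 -0.05 0 0 0 0" --pt "0.5 -1.2 0 0 0 0 0" --pt "0.5 -1.7 0.16 0 0 0 0" --pt "0.5 -2.25 0.32 0 0 0 0" --pt "0.5 -2.7 0.57 0 0 0 0" --pt "0.5 -3.2 0.82 0 0 0 0" --pt "0.5 -3.2 0.82 0 0 0 0"

```text
time: 14.65
eef_pos: [563.8, -123.0, 277.6]
ee_rot: [-0.274, 0.652, -0.441, 0.553]
contact_force: [0.1, 0.1, -0.7]
width: 42.6
```

```bash
python3 - <<'E'
from h import *
np.set_printoptions(precision=3,suppress=True)
s=monitor.state();print(s["time"],tip(167),s["contact_force"])
im=cams.snapshot("scene");cv2.imwrite("pics/s12.png",cv2.resize(im[130:250,240:400],None,fx=4,fy=4,interpolation=cv2.INTER_CUBIC))
print([(np.round(r["position"]).tolist(),round(r["score"],2)) for r in finder.place_of("battery","scene")][:5])
print([(np.round(r["position"]).tolist(),round(r["score"],2)) for r in finder.place_of("battery_back","scene")][:5])
E
```

```text
14.65 [ -5.995   1.106 131.023] [ 0.116  0.098 -0.749]
[([255.0, 190.0], 0.8), ([313.0, 193.0], 0.65)]
[([264.0, 179.0], 0.83), ([317.0, 180.0], 0.63)]
```

```bash
python3 - <<'E'
from h import *
np.set_printoptions(precision=1,suppress=True)
y=DK["yaw"]
W=lambda x,yy,z:(DK["o"][0]+np.cos(y)*x-np.sin(y)*yy,DK["o"][1]+np.sin(y)*x+np.cos(y)*yy,z)
print("lying",proj([W(-20,0,52),W(34,0,94)],"scene"),"upright",proj([W(-42,0,0),W(-84,0,54)],"scene"))
im=cv2.imread("pics/s12.png");w=cams.snapshot("wrist");cv2.imwrite("pics/w12.png",w);cv2.imwrite("pics/v12.png",np.hstack([cv2.resize(im,(400,300)),cv2.resize(w,(400,300))]))
E
```

```text
lying [[315.1 190.3]
 [321.8 187.9]] upright [[312.7 199.7]
 [307.9 180.3]]
```

View pics/v12.png

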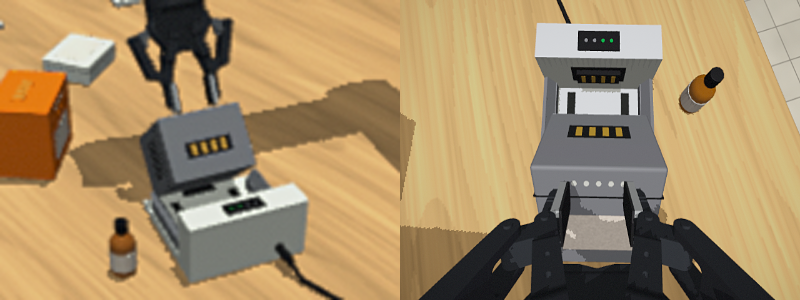

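Emit:
play_rows --pt "0.5 -0.3 0.15 0 0 0 0" --pt "0.5 -0.6 0.35 0 0 0 0" --pt "0.5 -0.9 0.55 0 0 0 0" --pt "0.5 -1.2 0.75 0 0 0 0" --pt "0.5 -1.2 0.75 0 0 0 0"

```text
time: 15.35
eef_pos: [567.6, -109.7, 276.8]
ee_rot: [-0.273, 0.652, -0.441, 0.552]
contact_force: [0.1, 0.9, 0.0]
width: 42.7
```

```bash
cat >> h.py <<'E'
def grey():
    """largest grey (unsaturated, mid-dark) run info in wrist picture"""
    w=cams.snapshot("wrist");return w
E
python3 - <<'E'
from h import *
np.set_printoptions(precision=3,suppress=True)
s=monitor.state();print(s["time"],tip(167),s["contact_force"])
w=cams.snapshot("wrist");cv2.imwrite("pics/w13.png",w)
a=cv2.imread("pics/w12.png");print("diff",np.abs(a.astype(int)-w).mean())
# brass contacts: yellow blobs
h=cv2.cvtColor(w,cv2.COLOR_BGR2HSV);m=cv2.inRange(h,(18,130,120),(32,255,255));n,_,st,ce=cv2.connectedComponentsWithStats(m)
print([(ce[i].round(0).tolist(),st[i,4]) for i in range(1,n) if st[i,4]>25])
h=cv2.cvtColor(a,cv2.COLOR_BGR2HSV);m=cv2.inRange(h,(18,130,120),(32,255,255));n,_,st,ce=cv2.connectedComponentsWithStats(m)
print([(ce[i].round(0).tolist(),st[i,4]) for i in range(1,n) if st[i,4]>25])
E
```

```text
15.35 [  7.829   1.117 130.215] [0.127 0.887 0.046]
diff 20.724973958333333
[([10.0, 365.0], np.int32(34))]
[([286.0, 175.0], np.int32(117)), ([308.0, 175.0], np.int32(119)), ([329.0, 175.0], np.int32(115)), ([350.0, 176.0], np.int32(116))]
```

```bash
python3 - <<'E'
from h import *
np.set_printoptions(precision=1,suppress=True)
for c in ("top","wrist"):
    w=cams.snapshot(c);cv2.imwrite(f"pics/{c}14.png",w)
    for q in ("battery","battery_back"):
        r=finder.place_of(q,c)
        for k in r[:3]: print(c,q,k["score"],np.array(k["position"]),dock(k["position"],94 if q!="battery" else 52,c))
# row/col edge scan in wrist along the centre column & predicted
y=DK["yaw"];W=lambda x,yy,z:(DK["o"][0]+np.cos(y)*x-np.sin(y)*yy,DK["o"][1]+np.sin(y)*x+np.cos(y)*yy,z)
P=proj([W(-20,55,94),W(-20,-55,94),W(88,-55,94),W(88,55,94),W(122.5,0,78),W(160,0,78)],"wrist");print(P)
g=cv2.cvtColor(w,cv2.COLOR_BGR2GRAY)
print("col 318 rows",g[0:300:6,318])
for r in (120,160,200): print(r,g[r,150:500:8])
E
```

```text
top battery 0.79 [338.6 206.5] [[-23.7  -2.3]]
top battery 0.63 [405.9 161. ] [[-171.9 -171.1]]
top battery_back 0.95 [394.5 170.7] [[-142.1 -127.6]]
top battery_back 0.93 [316.5 196.1] [[ 40. -10.]]
wrist battery 0.92 [319.9 304.8] [[-24.3  -2.6]]
wrist battery_back 0.88 [318.3 217.8] [[32.6 -0.7]]
[[222.2 307. ]
 [411.1 308.4]
 [402.4 133.4]
 [232.8 132.3]
 [317.6  96.3]
 [317.9  49.7]]
col 318 rows [167 170 173 175 170 160 158 161 196 202  28  29  30  32   0 203  85  96
   1  34  15  86 154 138 137 133 208 140 140  55 141 141 141 143 181 205
 204 203 205 204 205 206 204 205 203 205 145 147  88  95]
120 [172 169 177 170 170 170 168 175 169 164 114  89  95  96  96  95   8  11
  68  10  67  15  65   9  62  11  77  94  96  94  94  94 168 170 176 173
 181 172 180 176 179  85  93  11]
160 [176 166 169 169 171 168 175 169 158 170 124 140 140 139 140 139 138 140
 138 138 138 138 136 137 139 135 138 138 136 138 137 136 155 174 170 164
 176 174  48 105  97  91 176 178]
200 [176 178 160 173 174 174 170 172 173 160  80 142 142 143 142 143 143 142
 143 143 143 141 144 142 142 142 141 140 140 140 138 138 122 169 180 174
 173 175 177 174 183 175 180 173]
```

Emit:
play_rows --pt "0.5 2 -1.1 0.1 0 0 0" --pt "0.5 4.5 -2.4 0.2 0 0 0" --pt "0.5 6.6 -3.6 0.2 0 0 0" --pt "0.5 7.6 -1.8 0.2 0 0 0" --pt "0.5 8.7 0.2 0.2 0 0 0" --pt "0.5 9.7 2.2 0.2 0 0 0" --pt "0.5 10.8 4.1 0.2 0 0 0" --pt "0.5 10.8 4.1 0.2 0 0 0" --pt "0.5 10.8 4.1 0.2 0 0 0"

```text
time: 16.6
eef_pos: [548.8, -183.1, 189.2]
ee_rot: [-0.273, 0.653, -0.441, 0.552]
contact_force: [-0.3, -0.1, 1.0]
width: 42.7
```

```bash
python3 - <<'E'
from h import *
np.set_printoptions(precision=1,suppress=True)
s=monitor.state();print(s["time"],tip(167),s["contact_force"])
c="wrist";w=cams.snapshot(c);cv2.imwrite(f"pics/{c}15.png",w)
for q in ("battery","battery_back","slide_box"):
    r=finder.place_of(q,c)
    for k in r[:3]: print(c,q,k["score"],np.array(k["position"]),dock(k["position"],94 if q!="battery" else 52,c))
E
```

```text
16.6 [-67.8  -1.4  42.7] [-0.3 -0.1  1. ]
wrist battery 0.8 [313.9 165. ] [[-22.1  -1.3]]
```

Emit:
play_rows --pt "0.5 -1.3 0.7 0 0 0 0" --pt "0.5 -2.6 1.42 0 0 0 0" --pt "0.5 -2.9 1.58 0 0 0 0" --pt "0.5 -3.2 1.75 0 0 0 0" --pt "0.5 -3.5 1.91 0 0 0 0" --pt "0.5 -3.8 2.07 0 0 0 0" --pt "0.5 -4.1 2.24 0 0 0 0" --pt "0.5 -4.1 2.24 0 0 0 0"

```text
time: 17.6
eef_pos: [561.9, -138.4, 189.4]
ee_rot: [-0.274, 0.652, -0.442, 0.552]
contact_force: [-0.2, -4.9, 0.7]
width: 42.3
```

Emit:
play_rows --pt "0.5 -0.3 0.16 0 0 0 0" --pt "0.5 -0.6 0.33 0 0 0 0" --pt "0.5 -0.8 0.44 0 0 0 0" --pt "0.5 -0.8 0.44 0 0 0 0"

```text
time: 18.0
eef_pos: [564.3, -129.8, 189.4]
ee_rot: [-0.273, 0.652, -0.442, 0.552]
contact_force: [-0.7, -4.5, 0.8]
width: 42.3
```

```bash
python3 - <<'E'
from h import *
np.set_printoptions(precision=1,suppress=True)
s=monitor.state();print(s["time"],tip(167),s["contact_force"])
E
```

```text
18.0 [-12.5  -1.6  42.7] [-0.7 -4.5  0.8]
```

Emit:
play_rows --pt "0.5 -0.2 0.11 0 0 0 0" --pt "0.5 -0.4 0.22 0 0 0 0" --pt "0.5 -0.6 0.33 0 0 0 0" --pt "0.5 -0.7 0.38 0 0 0 0" --pt "0.5 -0.7 0.38 0 0 0 0"

```text
time: 18.5
eef_pos: [566.4, -122.2, 189.3]
ee_rot: [-0.273, 0.652, -0.442, 0.552]
contact_force: [-1.1, -5.7, 2.9]
width: 42.6
```

Emit:
play_rows --pt "0.5 -0.09 0.05 0 0 0 0" --pt "0.5 -0.18 0.1 0 0 0 0" --pt "0.5 -0.18 0.1 0 0 0 0"

```text
time: 18.8
eef_pos: [567.0, -120.3, 189.3]
ee_rot: [-0.273, 0.652, -0.442, 0.552]
contact_force: [-0.6, -6.1, 2.9]
width: 43.0
```

Emit:
play_rows --pt "0.5 -0.09 0.05 0 0 0 0" --pt "0.5 -0.09 0.05 0 0 0 0"

```text
time: 19.0
eef_pos: [567.3, -119.3, 189.4]
ee_rot: [-0.273, 0.652, -0.442, 0.552]
contact_force: [-2.0, -5.5, 1.9]
width: 42.8
```

Emit:
play_rows --pt "0.5 -0.09 0.05 0 0 0 0" --pt "0.5 -0.09 0.05 0 0 0 0"

```text
time: 19.2
eef_pos: [567.5, -118.4, 189.3]
ee_rot: [-0.273, 0.652, -0.442, 0.552]
contact_force: [-1.2, -5.7, 3.0]
width: 43.1
```

Emit:
play_rows --pt "0.5 -0.09 0.05 0 0 0 0" --pt "0.5 -0.09 0.05 0 0 0 0"

```text
time: 19.4
eef_pos: [567.8, -117.4, 189.3]
ee_rot: [-0.273, 0.652, -0.442, 0.552]
contact_force: [-1.1, -5.7, 2.4]
width: 42.6
```

Emit:
play_rows --pt "0.5 -0.09 0.05 0 0 0 0" --pt "0.5 -0.09 0.05 0 0 0 0"

```text
time: 19.6
eef_pos: [568.1, -116.5, 189.4]
ee_rot: [-0.273, 0.652, -0.442, 0.552]
contact_force: [-1.5, -7.3, 2.9]
width: 43.0
```

Emit:
play_rows --pt "0.5 -0.09 0.05 0 0 0 0" --pt "0.5 -0.09 0.05 0 0 0 0"

```text
time: 19.8
eef_pos: [568.3, -115.6, 189.4]
ee_rot: [-0.274, 0.652, -0.442, 0.552]
contact_force: [-2.5, -7.6, 3.7]
width: 42.8
```

Emit:
play_rows --pt "0.5 -0.09 0.05 0 0 0 0" --pt "0.5 -0.09 0.05 0 0 0 0"

```text
time: 20.0
eef_pos: [568.6, -114.7, 189.4]
ee_rot: [-0.274, 0.652, -0.443, 0.552]
contact_force: [-1.8, -8.2, 4.6]
width: 42.4
```

```bash
python3 - <<'E'
from h import *
np.set_printoptions(precision=1,suppress=True)
s=monitor.state();print(s["time"],tip(167),s["contact_force"])
for c in ("wrist","top"):
    w=cams.snapshot(c);cv2.imwrite(f"pics/{c}16.png",w)
    for q in ("battery","battery_back","catch_top"):
        for k in finder.place_of(q,c)[:3]: print(c,q,k["score"],np.array(k["position"]),dock(k["position"],dict(battery=52,battery_back=94,catch_top=16)[q],c))
E
```

```text
20.0 [ 2.9 -1.5 42.7] [-1.8 -8.2  4.6]
wrist battery_back 0.67 [313.6  81.5] [[67.5 -0.3]]
top battery 0.96 [327.6 201.5] [[ 8.6 -7.9]]
top battery 0.64 [401.6 159.5] [[-159.4 -172.1]]
top battery_back 0.64 [307.1 194.6] [[64.8 -7.5]]
top battery_back 0.56 [395.5 170.7] [[-144.6 -128.3]]
top catch_top 0.42 [307.5 152.2] [[  99.3 -133.1]]
```

Emit:
play_rows --pt "0.5 -0.09 0.05 0 0 0 0" --pt "0.5 -0.09 0.05 0 0 0 0"

```text
time: 20.6
eef_pos: [568.9, -113.8, 189.4]
ee_rot: [-0.274, 0.652, -0.443, 0.552]
contact_force: [-2.4, -8.3, 3.6]
width: 42.8
```

Emit:
play_rows --pt "0.5 -0.09 0.05 0 0 0 0" --pt "0.5 -0.09 0.05 0 0 0 0"

```text
time: 20.8
eef_pos: [569.2, -112.8, 189.4]
ee_rot: [-0.274, 0.652, -0.443, 0.552]
contact_force: [-2.5, -8.7, 3.6]
width: 43.1
```

Emit:
play_rows --pt "0.5 -0.05 0.03 0 0 0 0" --pt "0.5 -0.05 0.03 0 0 0 0"

```text
time: 21.0
eef_pos: [569.3, -112.3, 189.4]
ee_rot: [-0.274, 0.652, -0.443, 0.552]
contact_force: [-2.3, -8.3, 3.7]
width: 43.0
```

Emit:
play_rows --pt "0.5 -0.07 0.04 0 0 0 0" --pt "0.5 -0.07 0.04 0 0 0 0"

```text
time: 21.2
eef_pos: [569.5, -111.6, 189.4]
ee_rot: [-0.274, 0.652, -0.443, 0.552]
contact_force: [-3.2, -9.7, 5.1]
width: 42.7
```

Emit:
play_rows --pt "0.5 -0.07 0.04 0 0 0 0" --pt "0.5 -0.07 0.04 0 0 0 0"

```text
time: 21.4
eef_pos: [569.7, -110.9, 189.5]
ee_rot: [-0.274, 0.652, -0.443, 0.552]
contact_force: [-2.8, -8.9, 5.4]
width: 42.5
```

Emit:
play_rows --pt "0.5 -0.07 0.04 0 0 0 0" --pt "0.5 -0.07 0.04 0 0 0 0"

```text
time: 21.6
eef_pos: [569.8, -110.6, 189.6]
ee_rot: [-0.274, 0.652, -0.443, 0.551]
contact_force: [-4.1, -13.1, 5.8]
width: 42.7
```

Emit:
play_rows --pt "0.5 -0.03 0.02 0 0 0 0" --pt "0.5 -0.03 0.02 0 0 0 0" --pt "0.5 -0.03 0.02 0 0 0 0"

```text
time: 21.9
eef_pos: [569.8, -110.5, 189.6]
ee_rot: [-0.274, 0.652, -0.444, 0.551]
contact_force: [-6.7, -13.1, 7.2]
width: 42.3
```

```bash
python3 - <<'E'
from h import *
np.set_printoptions(precision=1,suppress=True)
s=monitor.state();print(s["time"],tip(167),s["contact_force"],np.linalg.norm(s["contact_force"]))
E
```

```text
21.9 [ 6.9 -1.6 42.6] [ -6.7 -13.1   7.2] 16.4412237062738
```

Emit:
play_rows --pt "0.5 0.5 -0.27 0 0 0 0" --pt "0.5 1.5 -0.8 0 0 0 0" --pt "0.5 3.5 -1.9 0 0 0 0" --pt "0.5 6 -3.3 0 0 0 0" --pt "0.5 8 -4.4 0 0 0 0" --pt "0.5 8 -4.4 0 0 0 0" --pt "0.5 8 -4.4 0 0 0 0"

```text
time: 22.6
eef_pos: [544.9, -196.7, 188.8]
ee_rot: [-0.273, 0.653, -0.441, 0.552]
contact_force: [0.8, -0.2, 0.4]
width: 42.4
```

```bash
python3 - <<'E'
from h import *
np.set_printoptions(precision=1,suppress=True)
s=monitor.state();print(s["time"],tip(167),s["contact_force"])
c="wrist";w=cams.snapshot(c);cv2.imwrite(f"pics/{c}17.png",w)
for q in ("battery","battery_back","catch_top","tower_face"):
    for k in finder.place_of(q,c)[:3]: print(c,q,k["score"],np.array(k["position"]),dock(k["position"],dict(battery=52,battery_back=94,catch_top=16,tower_face=46)[q],c))
y=DK["yaw"];W=lambda x,yy,z:(DK["o"][0]+np.cos(y)*x-np.sin(y)*yy,DK["o"][1]+np.sin(y)*x+np.cos(y)*yy,z)
g=cv2.cvtColor(w,cv2.COLOR_BGR2GRAY)
for yy in (-40,0,10):
  print(yy)
  for n,P in dict(desk=[-10,0],sillb=[0,1],sillt=[0,10],bed4=[4,10],bed12=[12,10],c4top=[4,16],c12top=[12,16],foot13b=[13,12],foot13t=[13,91],edge=[13,94],top30=[30,94]).items():
    p=proj([W(P[0],yy,P[1])],c)[0];i=p.round().astype(int);print(n,p,g[i[1],i[0]] if 0<=i[1]<400 else None)
  i=int(proj([W(8,yy,14)],c)[0][0]);print("col",i,g[40:230:3,i])
E
```

```text
22.6 [-81.9  -1.6  42.3] [ 0.8 -0.2  0.4]
wrist battery 0.7 [315.   71.5] [[14.4 -0.4]]
wrist catch_top 0.65 [313.2 106.8] [[13.4  0.7]]
-40
desk [374.3 151.4] 183
sillb [374.2 136.5] 179
sillt [376.8 131.2] 94
bed4 [376.7 125.3] 206
bed12 [376.3 113.6] 203
c4top [378.5 121.3] 205
c12top [378.1 109.3] 203
foot13b [376.9 110.8] 203
foot13t [416.4  18. ] 47
edge [418.9  12.1] 51
top30 [416.6 -25.8] None
col 377 [ 49  49  48  46  49  52  50  46  51  52  52  50  49  52  49  50  51  50
  52  51  51  34 209 204 203 204 203 204 204 163  96 154 179 177 179 178
 179 179 180 182 183 182 183 182 183 183 183 184 183 183 184 183 182 183
 182 181 181 181 181 181 177 176 177 179]
0
desk [314.  150.9] 177
sillb [314.1 136.1] 175
sillt [314.1 130.7] 87
bed4 [314.1 124.8] 219
bed12 [314.2 113.2] 35
c4top [314.1 120.8] 32
c12top [314.2 108.9] 30
foot13b [314.2 110.3] 32
foot13t [314.1  17.4] 50
edge [314.1  11.5] 49
top30 [314.5 -26.4] None
col 314 [ 50  50  48  50  49  50  50  52  51  49  51  50  51  49  50  48  50  52
  54  50  50  50  33  30  35  40   7  32 204 100  93 172 175 175 176 177
 177 177 178 178 178 177 176 175 173 174 173 173 171 170 171 171 172 171
 171 171 170 171 170 170 172 171 167 164]
10
desk [298.9 150.8] 170
sillb [299.1 135.9] 171
sillt [298.4 130.6] 86
bed4 [298.5 124.7] 218
bed12 [298.7 113.1] 32
c4top [298.  120.7] 28
c12top [298.3 108.7] 32
foot13b [298.6 110.2] 31
foot13t [288.6  17.2] 49
edge [288.   11.3] 48
top30 [289.  -26.6] None
col 298 [ 51  51  48  52  52  50  51  51  50  53  50  49  50  51  52  52  48  47
  51  51  49  52  32  32  36  35   0  28 208  93  89 172 170 170 170 171
 170 170 171 171 171 173 173 170 159 156 157 157 156 158 156 158 158 162
 162 163 164 164 165 166 170 171 171 170]
```

```bash
python3 - <<'E'
from h import *
from bench import ticket
im=cams.snapshot("top")
for q in ("slide_box","bin","oil_bottle"): print(q,[np.round(k["position"],1).tolist() for k in finder.place_of(q,"top")][:1])
print(monitor.state()["contact_force"]);print(ticket.sign_off())
E
```

```text
slide_box [[159.3, 210.3]]
bin []
oil_bottle [[306.5, 150.4]]
[ 0.34412108 -1.04714076 -0.58428974]
the job is handed in; nothing more can be done
None
```

The battery pack is lying on the charger's bed, home against the tower with the catch up, and I have handed the job in. The robot reported no verdict.

**What I did:**
- I nudged the grey pack from the side to line it up with the charger. Then I pushed it flush against the sill from behind, to about 14 N of contact.
- I tipped it slowly over the sill by following its back. It went over by itself.
- I pushed its foot along the bed until it stalled at about 16 N, then backed the arm off about 9 cm. Total time was about 23 s of the 72 s allowed.

**Last checks in the wrist picture:**
- The foot is about 14 mm inside the sill, and the pack is within about 1 mm of centre.
- The catch's black top and front face line up with where they should be when up. This comes from pixel readings, because I had used all 12 picture views.
- The highest force I read on the pack was about 16 N, against the 25 N limit. I read force only at the end of each move.

**Checks that were incomplete or disagreed:**
- In the final top picture the oil bottle was found about 2–3 px from where it first was, within the finder's scatter.
- The finder missed the bin in that picture, and its only "slide box" report fell on the bin's position. So I did not confirm the slide box and bin numerically at the end. The gripper did not go near either, and I felt no unexpected contact.
- Late in the push, the top camera gave the pack's sideways position as about -8 mm. The wrist camera showed it near 0, which I trusted because the cheeks allow only 4.5 mm of play.

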